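# Put the stacked tip boxes out at their pipettes

### The job

The pipette-tip boxes have come back stacked on the steriliser tray. Take the stacks apart and put each box at the pipette of its own colour, standing flat inside the rim of that pipette's holder, lengthwise. Keep the boxes upright, set them down rather than dropping them, and leave the specimen container and the dropper bottle as they stand.

Things in the scene. Friction and masses are not known exactly. Their poses are not given: they have to be found in the camera images.
- box_blue: closed tip box: blue base 116 x 66 mm, 56 mm high, clear flat lid 114 x 64 mm latched on it, blue tips inside; 88 mm high in all, about 160 g. Origin: centre of underside; x along its length (ends alike), y across, z up. Starts on the steel tray (rim 12 mm), a short box on its lid, the other long box about 55 mm off beside it.
- box_green: closed tip box: green base 116 x 66 mm, 56 mm high, clear flat lid 114 x 64 mm latched on it, green tips inside; 88 mm high in all, about 160 g. Origin: centre of underside; x along its length (ends alike), y across, z up. Starts on the steel tray (rim 12 mm), a short box on its lid, the other long box about 55 mm off beside it.
- box_yellow: closed tip box: yellow base 84 x 58 mm, 38 mm high, clear flat lid 82 x 56 mm latched on it, yellow tips inside; 62 mm high in all, about 100 g. Origin: centre of underside; x along its length (ends alike), y across, z up. Starts on the lid of the blue or the green box, lengthwise.
- box_red: closed tip box: red base 84 x 58 mm, 26 mm high, clear flat lid 82 x 56 mm latched on it, red tips inside; 48 mm high in all, about 80 g. Origin: centre of underside; x along its length (ends alike), y across, z up. Starts on the lid of the blue or the green box, lengthwise.
- holder_blue: fixed white holder of the pipette with blue button and upper handle, which lies in a cradle 75 to 310 mm from the origin along +x, up to 65 mm high. Holder: grey-matted floor 132 x 82 mm (8 mm clear round the blue box), 4 mm above the origin; rim 5 mm wide, top 10 mm above the origin. Origin: holder's centre at bench level; x along its length, y across, z up
- holder_green: fixed white holder of the pipette with green button and upper handle, which lies in a cradle 75 to 310 mm from the origin along +x, up to 65 mm high. Holder: grey-matted floor 132 x 82 mm (8 mm clear round the green box), 4 mm above the origin; rim 5 mm wide, top 10 mm above the origin. Origin: holder's centre at bench level; x along its length, y across, z up
- holder_yellow: fixed white holder of the pipette with yellow button and upper handle, which lies in a cradle 75 to 310 mm from the origin along +x, up to 65 mm high. Holder: grey-matted floor 100 x 74 mm (8 mm clear round the yellow box), 4 mm above the origin; rim 5 mm wide, top 10 mm above the origin. Origin: holder's centre at bench level; x along its length, y across, z up
- holder_red: fixed white holder of the pipette with red button and upper handle, which lies in a cradle 75 to 310 mm from the origin along +x, up to 65 mm high. Holder: grey-matted floor 100 x 74 mm (8 mm clear round the red box), 4 mm above the origin; rim 5 mm wide, top 10 mm above the origin. Origin: holder's centre at bench level; x along its length, y across, z up
- cup: bystander: loose specimen container with red screw cap, 48 mm diameter, 66 mm high, origin at the centre of its underside; not to be disturbed
- dropper: bystander: loose white dropper bottle with violet cap, 30 mm diameter, 60 mm high, origin at the centre of its underside; not to be disturbed
Mind the look-alikes: they are no part of the job. There is more than one size of the box_yellow; the job needs the larger. Of the things that look like the box_green, the larger one is meant.

How it is judged:
At the end, for the whole second after the job is handed in: Each box at rest, upright (0.08 rad) and flat on the floor of the holder of its colour, inside the rim (height within 3 mm, centre within 12 mm each way, length along the holder's within 0.25 rad, either end first); specimen container and dropper bottle within 25 mm of their starts (x of box_blue in the frame of holder_blue between -0.012 and 0.012 m and y of box_blue in the frame of holder_blue between -0.012 and 0.012 m and z of box_blue in the frame of holder_blue between 0.001 and 0.007 m and angle between the x axis of box_blue and the x axis of holder_blue, either way round below 0.25 rad and angle between each of box_blue, box_green, box_yellow, box_red's own z axis and vertical below 0.08 rad and linear speed of each of box_blue, box_green, box_yellow, box_red below 0.02 m/s and angular speed of each of box_blue, box_green, box_yellow, box_red below 0.2 rad/s and x of box_green in the frame of holder_green between -0.012 and 0.012 m and y of box_green in the frame of holder_green between -0.012 and 0.012 m and z of box_green in the frame of holder_green between 0.001 and 0.007 m and angle between the x axis of box_green and the x axis of holder_green, either way round below 0.25 rad and x of box_yellow in the frame of holder_yellow between -0.012 and 0.012 m and y of box_yellow in the frame of holder_yellow between -0.012 and 0.012 m and z of box_yellow in the frame of holder_yellow between 0.001 and 0.007 m and angle between the x axis of box_yellow and the x axis of holder_yellow, either way round below 0.25 rad and x of box_red in the frame of holder_red between -0.012 and 0.012 m and y of box_red in the frame of holder_red between -0.012 and 0.012 m and z of box_red in the frame of holder_red between 0.001 and 0.007 m and angle between the x axis of box_red and the x axis of holder_red, either way round below 0.25 rad and distance of each of cup, dropper from where it was at the start of the episode below 0.025 m); the robot touches nothing.
It fails at once if a tip box is tipped over (leans more than 30 degrees) (angle between any of box_blue, box_green, box_yellow, box_red's own z axis and vertical above 0.52 rad).
It fails at once if a tip box is dropped or thrown (moves faster than 0.5 m/s while not in the fingers: a fall of more than about 12 mm) ((linear speed of box_blue above 0.5 m/s and contact force between the fingers and box_blue below 0.1 N) or (linear speed of box_green above 0.5 m/s and contact force between the fingers and box_green below 0.1 N) or (linear speed of box_yellow above 0.5 m/s and contact force between the fingers and box_yellow below 0.1 N) or (linear speed of box_red above 0.5 m/s and contact force between the fingers and box_red below 0.1 N)).
It fails at once if the specimen container or the dropper bottle is shifted more than 25 mm or knocked over (distance of any of cup, dropper from where it was at the start of the episode above 0.025 m or angle between any of cup, dropper's own z axis and vertical above 0.5 rad).
It also fails if it takes over 120 s, if anything falls off the work surface, if the arm or the gripper's body presses on something with over 40 N, if the wrist force passes 120 N, or if a joint passes its speed limit or range.

### The arm

A 6-joint arm with a two-finger parallel gripper is mounted at the origin on the work surface. World frame = base frame: x ahead of the robot, y to its left, z up, the work surface at z = 0. Lengths are in m, angles in rad, forces in N, time in s.
With the tool pointing down it reaches from about 0.3 to 0.875 m from the base axis. Payload 6.4 kg.
Tool frame: the origin (TCP) lies on the centre line of the jaws, within the pads' length; the fingertips stand 22 mm ahead of it and the grasp point (between the pads) lies 3 mm ahead of it; z points along the fingers, y is the line along which they close (so a half turn about z gives the same grasp; the last joint's range is limited). The gripper opens to 85 mm and grips with 20 to 120 N. Pads are 22 mm wide; open, the fingers measure 114 mm over their backs; the gripper's body (76 mm by 85 mm) begins 54 mm behind the grasp point. The pads swing forward as they close: fully open they stand 13 mm farther back than shut.
Start: joints at [1.015, 0.181, 1.607, -0, 1.354, -0.206], TCP at [0.197, 0.54, 0.253] pointing down, gripper open.
Joint ranges: [-2.99, 2.99], [-0.89, 2.07], [0.3, 2.58], [-1.14, 4.28], [0, 2.63], [-3.12, 3.12]. Speed limits (rad/s): [2.57, 2.57, 3.01, 3.14, 3.14, 3.14].

### API

Orientations are given as a unit quaternion [w, x, y, z].
In Python, from bench import ctrl gives the robot as it stands. The module is installed in compiled form; this text tells all that it offers.
- The arm moves only by the tool servo_tool, never from a script. Its argument "commands" is a list of rows, each a list of 3 entries, a list of its own where there are three numbers: the shift along the tool's x, y, z in mm, then the turn about the tool's z in rad, then the finger opening in mm, from 0 to 85.4. In form: [[[dx, dy, dz], turn, jaw], ...]. A call has 1 to 20 rows; each row shifts and turns the commanded pose from where the row before left it, along the tool's axes as they then stand; what a row does not reach is not made up. A row lasts 1/8 s, in which the tool goes at most 62.5 mm and 10.7 degrees, less where a joint would pass 70% of its speed; a pose out of reach is approached as far as the arm can. A call with a gripper value outside its range is refused whole. The fingers move at their own pace and stop on an object; the grip force is fixed at half the most. Time passes only in rows, so rows that do not move let the fingers close. It gives the time, the measured TCP pose, the force, the opening and the grip force at its end, in the units of the state.
- ctrl.get_obs(): the state, without advancing time (a new reading comes with each control period).
- ctrl.camera(name): name is "side" or "top" or "wrist"; returns a dict with "color" (384x512x3 uint8, red, green, blue), "z_map" (384x512 float32, m along the optical axis (not along the pixel's ray), 0 where there is no reading), "fx", "fy", "cx", "cy" (pixels), "R" (3x3) and "t" (3): a world point X has camera coordinates R X + t. Camera axes: x right, y down, z forward; pixel columns grow to the right and rows downward; lengths in m; the calibration is good to about 2 mm. A picture is of the moment at which its call begins.
- ctrl.hand_in(): hands the job in; it is judged then, once.
The state is a dict: "time_s": time; "q": joint angles; "dq": joint speeds; "joint_efforts": joint torques, N m; "eef_pos": TCP position; "eef_rot": TCP orientation; "wrist_force": force on the tool from outside, world axes, zero at the start; "torque": the same for the moment, N m; "opening": opening from 0.0 (shut) to 1.0 (fully open); "grasp_force": force on a finger pad.
Only numpy, scipy, OpenCV 4.12 (cv2) and the standard library are available. Lean on these libraries where they do the work, as an engineer would, in place of code of your own. Each camera call takes 0.05 s, during which the arm holds its last target. There are 200 camera calls.

## Working session

There is one attempt and no reset: what is moved stays moved. The work goes in short steps, Python scripts to look and compute and a tool call to move; the robot and the scene stay as the last step left them, time stands still between calls to the robot, and variables do not carry over. Pictures are saved under pics/ and viewed, at most 14 in all, crops included, and the job is handed in when it is done.

Besides the shell and the picture viewer there is one more tool, called after "Request:" in YAML: its name, and indented under it one key for each argument. servo_tool: Moves the arm, as the interface text tells. Its arguments: {"type":"object","properties":{"commands":{"type":"array"}},"required":["commands"]}

```bash
mkdir -p pics; cat > h.py <<'E'
import numpy as np, cv2, pickle
from bench import ctrl
def snap(name,tag,save=True):
    c=ctrl.camera(name); pickle.dump(c,open(f'pics/{tag}.pkl','wb'))
    if save: cv2.imwrite(f'pics/{tag}.png',cv2.cvtColor(c['color'],cv2.COLOR_RGB2BGR))
    return c
def load(tag): return pickle.load(open(f'pics/{tag}.pkl','rb'))
def ray(c,u,v):
    d=c['R'].T@np.array([(u-c['cx'])/c['fx'],(v-c['cy'])/c['fy'],1.]); o=-c['R'].T@c['t']; return o,d
def atz(c,u,v,z):
    o,d=ray(c,u,v); return o+d*(z-o[2])/d[2]
def pts(c):
    z=c['z_map']; v,u=np.mgrid[:384,:512]
    P=np.stack([(u-c['cx'])/c['fx']*z,(v-c['cy'])/c['fy']*z,z],-1)
    return (P-c['t'])@c['R']
def crop(tag,x0,y0,x1,y1,out,s):
    c=load(tag)['color'][y0:y1,x0:x1,::-1]; cv2.imwrite(f'pics/{out}.png',cv2.resize(c,None,fx=s,fy=s,interpolation=cv2.INTER_CUBIC))
E
python3 - <<'E'
from h import *
for n in ['side','top','wrist']:
    c=snap(n,n+'0'); print(n,-c['R'].T@c['t'],c['fx'],(c['z_map']>0).mean())
a=[cv2.imread(f'pics/{n}0.png') for n in ['side','top','wrist']]
cv2.imwrite('pics/all.png',cv2.resize(np.hstack(a[::2]),(800,300)))
cv2.imwrite('pics/topx.png',cv2.resize(a[1],(800,600),interpolation=cv2.INTER_CUBIC))
o=ctrl.get_obs();print(o)
E
```

```text
side [0.49863285 0.73304868 0.60987342] 365.0991757137375 0.9959513346354166
top [0.26430637 0.01055313 1.37396636] 495.1568851744148 0.9958750406901041
wrist [0.1309508  0.56511503 0.37350901] 338.463234740376 0.9962056477864584
{'time_s': 0.15, 'q': array([ 1.01468970e+00,  1.81364127e-01,  1.60775177e+00, -9.85589151e-07,
        1.35379801e+00, -2.06294585e-01]), 'dq': array([-9.38976534e-05, -2.32835264e-03, -3.08727416e-03, -6.36563540e-04,
        4.30373069e-04,  1.99304608e-04]), 'joint_efforts': array([ 6.55819367e-04, -4.45260251e+01, -3.51690388e+01, -2.04091525e-04,
        5.89697884e-03, -9.89457988e-06]), 'eef_pos': array([0.19684049, 0.5398533 , 0.25260744]), 'eef_rot': array([-2.45329512e-04,  1.74015450e-01,  9.84742701e-01, -6.13384476e-04]), 'wrist_force': array([-0.12184908,  0.73454153,  0.79601875]), 'torque': array([ 0.03629835, -0.00363641, -0.01628972]), 'grasp_force': 0.0, 'opening': 0.9952718658741097}
```

View pics/topx.png

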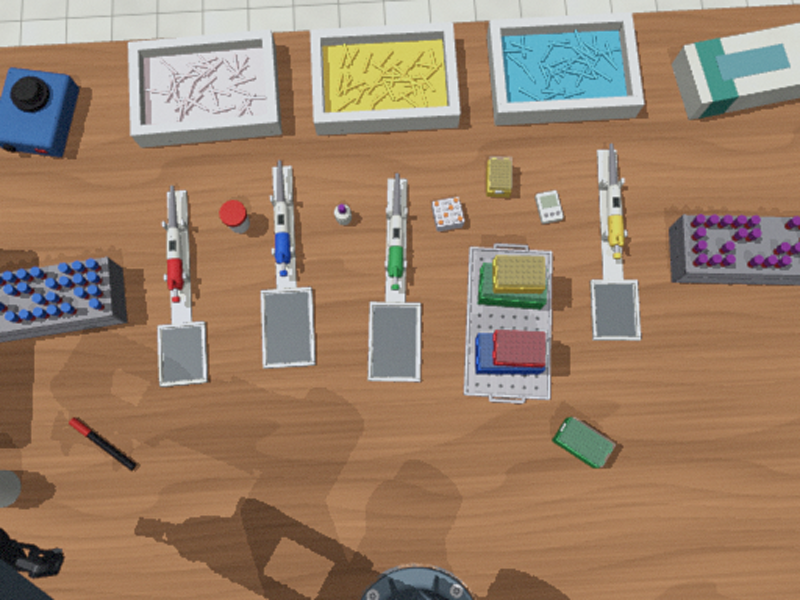

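View pics/all.png

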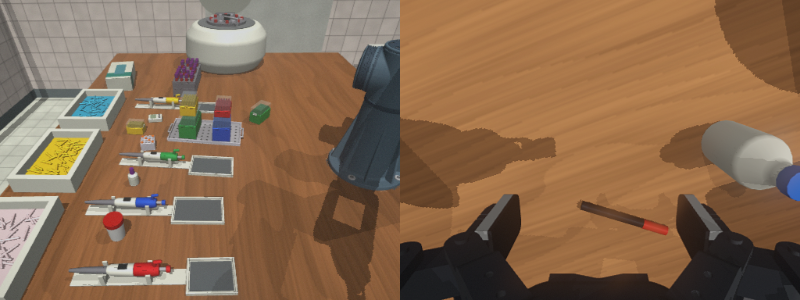

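The top view (800x600) shows yellow (520,272) on green (513,290), red (520,349) on blue (510,355), and the holders red (183,354), blue (288,327), green (395,341) and yellow (615,310).

Look-alikes:
- **Yellow:** the one at (500,175) is small and stands alone on the bench. The one at (520,272) is larger and stacked, so that is the one meant.
- **Green:** the one at (585,443) is small and on the bench. The one under the yellow box on the tray is the long one, so that is the one meant.

Next I'll measure from the depth of both views and confirm in a crop.

```bash
cat >> h.py <<'E'
def rect(P,m,name):
    xy=(P[m][:,:2]*1000).astype(np.float32)
    if len(xy)<20: print(name,'few',len(xy));return
    (cx,cy),(w,h),a=cv2.minAreaRect(xy)
    if w<h: w,h,a=h,w,a+90
    a=(a+90)%180-90
    print(f'{name}: c=({cx:.1f},{cy:.1f}) {w:.1f}x{h:.1f} long-axis yaw {a:.1f} z med {np.median(P[m][:,2])*1000:.1f} p5/p95 {np.percentile(P[m][:,2]*1000,[5,95]).round(1)} n={len(xy)}')
def big(m):
    n,l,s,_=cv2.connectedComponentsWithStats(m.astype(np.uint8)); 
    return l==1+np.argmax(s[1:,4]) if n>1 else m
E
python3 - <<'E'
from h import *
for v in ['top0','side0']:
    c=load(v);P=pts(c);hsv=cv2.cvtColor(c['color'],cv2.COLOR_RGB2HSV);H,S,V=[hsv[...,i].astype(int) for i in range(3)]
    z=P[...,2];X=P[...,0];Y=P[...,1]
    print(v,'bench z',np.median(z[(X>.3)&(X<.6)&(abs(Y)<.1)])*1000)
    tray=(X>.25)&(X<.7)&(Y>-.4)&(Y<-.05)
    # height histogram over the tray region
    h,e=np.histogram(z[tray]*1000,bins=np.arange(-4,170,4)); print([(int(a),int(b)) for a,b in zip(e,h) if b>15])
    hi=tray&(z>.1)
    n,l,s,cc=cv2.connectedComponentsWithStats(hi.astype(np.uint8))
    for i in range(1,n):
        if s[i,4]<100: continue
        m=l==i; zt=np.percentile(z[m],95); rect(P,m&(z>zt-.004),f'stack{i} pix {cc[i].round()} col {c["color"][m].mean(0).round()}')
    # holders: grey mat
    mat=(S<60)&(V>70)&(V<190)&(z<.012)&(z>-.005)&(X>.2)&(X<.7)
    n,l,s,cc=cv2.connectedComponentsWithStats(mat.astype(np.uint8))
    for i in range(1,n):
        if s[i,4]>400: rect(P,cv2.erode((l==i).astype(np.uint8),np.ones((1,1)))>0,f'mat pix {cc[i].round()}')
crop('top0',290,145,360,265,'ctray',5)
crop('side0',160,100,360,200,'cside',4)
E
```

```text
top0 bench z 1.2774023304910147
[(-4, 5211), (0, 6908), (4, 2382), (8, 508), (12, 298), (16, 75), (20, 39), (24, 34), (28, 48), (32, 64), (36, 72), (40, 70), (44, 93), (48, 49), (52, 63), (56, 78), (60, 227), (64, 372), (68, 131), (72, 23), (76, 26), (80, 33), (84, 96), (88, 249), (92, 169), (96, 39), (100, 22), (104, 19), (108, 32), (112, 30), (116, 33), (120, 46), (124, 37), (128, 42), (132, 103), (136, 387), (140, 268), (144, 31), (148, 203), (152, 403), (156, 79)]
stack1 pix [333. 174.] col [159. 149. 101.]: c=(579.7,-204.4) 81.4x55.9 long-axis yaw 85.9 z med 154.7 p5/p95 [153.1 158. ] n=392
stack2 pix [333. 222.] col [150.  92.  97.]: c=(455.5,-195.1) 81.1x55.5 long-axis yaw 84.3 z med 140.8 p5/p95 [139.1 143.8] n=387
mat pix [314. 197.]: c=(532.0,-192.0) 256.3x140.4 long-axis yaw -5.6 z med 3.7 p5/p95 [-1.2  8.5] n=971
mat pix [394. 198.]: c=(531.8,-391.9) 101.7x77.8 long-axis yaw -4.1 z med 4.5 p5/p95 [-0.2  9.4] n=902
mat pix [184. 209.]: c=(531.7,198.1) 138.7x89.1 long-axis yaw 0.7 z med 4.8 p5/p95 [0.2 9.8] n=1344
mat pix [252. 218.]: c=(497.6,10.9) 132.5x82.0 long-axis yaw
[... 570 characters left out ...]
 (144, 32), (148, 159), (152, 118)]
stack1 pix [241. 131.] col [143. 127.  73.]: c=(580.9,-201.8) 83.7x54.5 long-axis yaw 85.7 z med 151.8 p5/p95 [150.2 153.5] n=268
stack2 pix [285. 135.] col [137.  81.  75.]: c=(456.6,-191.9) 82.2x55.5 long-axis yaw 83.8 z med 137.8 p5/p95 [136.2 139.3] n=281
mat pix [264. 171.]: c=(522.1,-194.5) 286.3x156.2 long-axis yaw -6.8 z med 2.5 p5/p95 [-0.1 11. ] n=1462
mat pix [271. 213.]: c=(499.2,12.7) 144.0x94.9 long-axis yaw -3.1 z med 3.9 p5/p95 [1.7 8.1] n=1257
mat pix [253. 269.]: c=(533.8,204.1) 140.2x91.9 long-axis yaw 0.9 z med 4.1 p5/p95 [2.2 8.5] n=2034
mat pix [272. 354.]: c=(497.8,392.8) 111.1x83.8 long-axis yaw 2.3 z med 4.4 p5/p95 [2.5 9.6] n=2715
```

View pics/ctray.png

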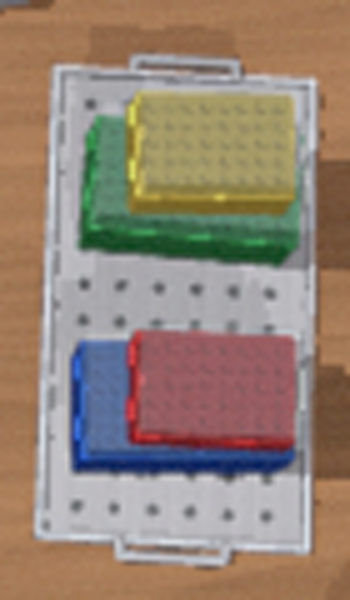

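View pics/cside.png

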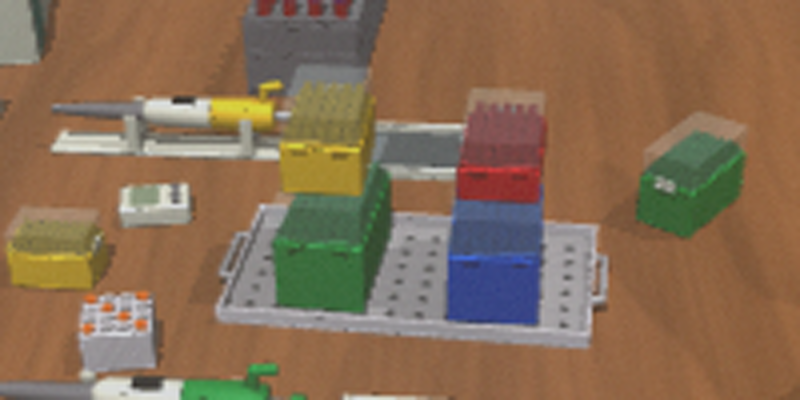

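Both views agree to within about 3 mm. The yellow top is at z≈153 and the red top at z≈139, which matches tray + 88 + 62 and tray + 88 + 48. The crops confirm the large yellow is stacked on the long green, and red on blue. Red goes first, starting by turning the tool across it.

```bash
cat >> h.py <<'E'
def plan(x,y,z,yaw):   # mm, deg: yaw of tool y axis, TCP target; prints the turn, then shift in tool axes after that turn
    o=ctrl.get_obs();w,a,b,c=o['eef_rot'];p=o['eef_pos']*1000
    cur=np.degrees(np.arctan2(1-2*(a*a+c*c),2*(a*b-w*c)))
    turn=-((yaw-cur+90)%180-90); n=cur-turn; q6=o['q'][5]
    s=np.radians(n);ty=np.array([np.cos(s),np.sin(s)]);tx=np.array([-ty[1],ty[0]]);d=np.array([x,y])-p[:2]
    print(f'at {p.round(1)} yaw {cur:.2f} turn {np.radians(turn):.3f} rad; shift x {d@tx:.1f} y {d@ty:.1f} z {p[2]-z:.1f}; q6 {q6:.2f} F {o["wrist_force"].round(1)} open {o["opening"]:.3f} grip {o["grasp_force"]:.1f} t {o["time_s"]:.1f}')
E
python3 -c "
from h import *
plan(456,-193.5,215,-6)"
```

```text
at [196.8 539.9 252.6] yaw 69.96 turn 1.326 rad; shift x -702.2 y 334.4 z 37.6; q6 -0.21 F [-0.1  0.7  0.8] open 0.995 grip 0.0 t 0.1
```

Request:
servo_tool:
  commands:
    - [[0,0,0],0.166,85]
    - [[0,0,0],0.166,85]
    - [[0,0,0],0.166,85]
    - [[0,0,0],0.166,85]
    - [[0,0,0],0.166,85]
    - [[0,0,0],0.166,85]
    - [[0,0,0],0.166,85]
    - [[0,0,0],0.166,85]
    - [[0,0,0],0,85]

```text
time_s: 1.27
eef_pos: [0.1969, 0.54, 0.2529]
eef_rot: [0.0, 0.743, 0.669, -0.0]
wrist_force: [-0.9, -0.3, -0.5]
opening: 0.995
grasp_force: 0.0
```

```bash
python3 -c "
from h import *
plan(456,-193.5,215,-6)"
```

```text
at [196.9 540.  252.9] yaw -6.04 turn -0.001 rad; shift x -702.4 y 334.3 z 37.9; q6 1.12 F [-0.9 -0.3 -0.5] open 0.995 grip 0.0 t 1.3
```

Request:
servo_tool:
  commands:
    - [[-43.9,20.9,0],0,85]
    - [[-43.9,20.9,0],0,85]
    - [[-43.9,20.9,0],0,85]
    - [[-43.9,20.9,0],0,85]
    - [[-43.9,20.9,0],0,85]
    - [[-43.9,20.9,0],0,85]
    - [[-43.9,20.9,0],0,85]
    - [[-43.9,20.9,0],0,85]
    - [[-43.9,20.9,0],0,85]
    - [[-43.9,20.9,0],0,85]
    - [[-43.9,20.9,0],0,85]
    - [[-43.9,20.9,0],0,85]
    - [[-43.9,20.9,0],0,85]
    - [[-43.9,20.9,0],0,85]
    - [[-43.9,20.9,0],0,85]
    - [[-43.9,20.9,0],0,85]
    - [[0,0,0],0,85]
    - [[0,0,0],0,85]

```text
time_s: 3.52
eef_pos: [0.4541, -0.1933, 0.2528]
eef_rot: [-0.001, 0.743, 0.669, 0.0]
wrist_force: [-0.8, 0.6, -0.2]
opening: 1.0
grasp_force: 0.0
```

```bash
python3 -c "
from h import *
plan(456,-193.5,127,-6)
c=snap('wrist','w1');P=pts(c);m=(P[...,2]>.134)&(P[...,2]<.145)&(P[...,0]<.53);rect(P,big(m),'red')"
```

```text
at [ 454.1 -193.3  252.8] yaw -6.04 turn -0.001 rad; shift x 0.0 y 1.9 z 125.8; q6 -0.54 F [-0.8  0.6 -0.2] open 1.000 grip 0.0 t 3.5
red: c=(458.4,-195.1) 81.2x56.1 long-axis yaw 84.1 z med 139.4 p5/p95 [138.  140.5] n=8125
```

View pics/w1.png

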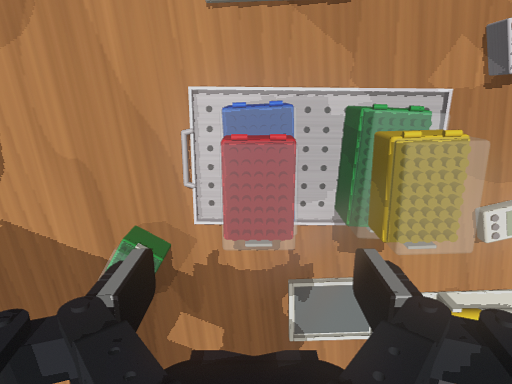

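The wrist view shows red at (258,190) between the fingers, on blue. Its centre measures (457,-195), so I'll go down and grip.

Request:
servo_tool:
  commands:
    - [[-1.5,3,30],0,85]
    - [[0,0,30],0,85]
    - [[0,0,30],0,85]
    - [[0,0,20],0,85]
    - [[0,0,15],0,85]
    - [[0,0,0],0,85]
    - [[0,0,0],0,50]
    - [[0,0,0],0,50]
    - [[0,0,0],0,50]
    - [[0,0,0],0,50]
    - [[0,0,0],0,50]
    - [[0,0,0],0,50]

```text
time_s: 5.08
eef_pos: [0.4585, -0.1964, 0.13]
eef_rot: [0.002, 0.744, 0.668, 0.0]
wrist_force: [-0.5, 1.2, 5.0]
opening: 0.649
grasp_force: 63.7
```

Request:
servo_tool:
  commands:
    - [[0,0,-5],0,50]
    - [[0,0,-10],0,50]
    - [[0,0,-20],0,50]
    - [[0,0,-30],0,50]
    - [[0,0,-30],0,50]
    - [[0,0,-15],0,50]
    - [[0,0,0],0,50]
    - [[0,0,0],0,50]

```text
time_s: 6.08
eef_pos: [0.4567, -0.1953, 0.2371]
eef_rot: [-0.001, 0.744, 0.668, -0.0]
wrist_force: [-0.6, 0.3, -0.8]
opening: 0.65
grasp_force: 63.5
```

```bash
python3 -c "
from h import *
plan(496,393,180,92.6)
for v in ['side','top']:
    c=snap(v,v+'1');P=pts(c)
    x,y,z=[P[...,i] for i in range(3)]
    hsv=cv2.cvtColor(c['color'],cv2.COLOR_RGB2HSV)
    red=((hsv[...,0]<8)|(hsv[...,0]>172))&(hsv[...,1]>90)&(x>.38)&(x<.54)&(y>-.26)&(y<-.12)&(z>.12)
    rect(P,red,v+' red all');m=(x>.38)&(x<.53)&(y>-.26)&(y<-.13)&(z>.08)&(z<.1);rect(P,big(m),v+' blue top')
"
```

```text
at [ 456.7 -195.3  237.1] yaw -6.13 turn 1.418 rad; shift x 65.9 y -585.9 z 57.1; q6 -0.54 F [-0.6  0.3 -0.8] open 0.650 grip 63.5 t 6.1
side red all: c=(457.7,-171.5) 56.9x49.5 long-axis yaw -8.1 z med 224.7 p5/p95 [201.2 245.5] n=432
side blue top: c=(460.1,-187.4) 116.1x63.5 long-axis yaw 87.4 z med 89.8 p5/p95 [84.9 91.4] n=480
top red all: c=(436.3,-185.2) 87.1x50.3 long-axis yaw 51.8 z med 245.0 p5/p95 [217.5 250.3] n=331
top blue top: c=(447.5,-177.6) 66.3x29.7 long-axis yaw 39.0 z med 91.3 p5/p95 [86.7 95.6] n=122
```

Red is held, with a grip of 63 N. I'll turn it, travel, and look at the holder on the way.

Request:
servo_tool:
  commands:
    - [[0,0,0],0.177,50]
    - [[0,0,0],0.177,50]
    - [[0,0,0],0.177,50]
    - [[0,0,0],0.177,50]
    - [[0,0,0],0.177,50]
    - [[0,0,0],0.177,50]
    - [[0,0,0],0.177,50]
    - [[0,0,0],0.177,50]
    - [[4,-39,0],0,50]
    - [[4,-39,0],0,50]
    - [[4,-39,0],0,50]
    - [[4,-39,0],0,50]
    - [[4,-39,0],0,50]
    - [[4,-39,0],0,50]
    - [[4,-39,0],0,50]
    - [[4,-39,0],0,50]
    - [[4,-39,0],0,50]
    - [[0,0,0],0,50]
    - [[0,0,0],0,50]

```text
time_s: 8.55
eef_pos: [0.4761, 0.1563, 0.2375]
eef_rot: [0.0, 1.0, 0.024, -0.001]
wrist_force: [-0.0, 0.1, -0.6]
opening: 0.651
grasp_force: 63.6
```

```bash
cat >> h.py <<'E'
def mats(tag,smax=60):
    c=load(tag);P=pts(c);hsv=cv2.cvtColor(c['color'],cv2.COLOR_RGB2HSV);S=hsv[...,1];V=hsv[...,2];z=P[...,2]
    m=((S<smax)&(V>70)&(V<190)&(z<.013)&(z>-.01)).astype(np.uint8);m=cv2.morphologyEx(m,cv2.MORPH_OPEN,np.ones((3,3)))
    n,l,s,cc=cv2.connectedComponentsWithStats(m)
    for i in range(1,n):
        if s[i,4]>800: rect(P,cv2.erode((l==i).astype(np.uint8),np.ones((3,3)))>0,f'mat pix {cc[i].round()} v{int(np.median(V[l==i]))}')
E
python3 -c "
from h import *
plan(496,393,180,92.6)
snap('wrist','w2');mats('w2')"
```

```text
at [476.1 156.3 237.5] yaw -87.23 turn 0.003 rad; shift x 30.6 y -235.6 z 57.5; q6 1.60 F [-0.   0.1 -0.6] open 0.651 grip 63.6 t 8.6
mat pix [211.  97.] v132: c=(535.6,202.2) 131.9x79.6 long-axis yaw 0.6 z med 4.7 p5/p95 [3.5 6. ] n=9502
mat pix [394. 152.] v130: c=(496.2,10.6) 132.7x92.4 long-axis yaw -4.0 z med 4.9 p5/p95 [ 3.6 10. ] n=9820
mat pix [ 31. 132.] v145: c=(497.2,392.2) 96.5x71.9 long-axis yaw 2.3 z med 4.5 p5/p95 [3.3 5.8] n=5448
mat pix [501. 216.] v127: c=(442.8,-127.9) 90.9x36.0 long-axis yaw -5.0 z med 4.1 p5/p95 [ 2.5 10.7] n=999
```

View pics/w2.png

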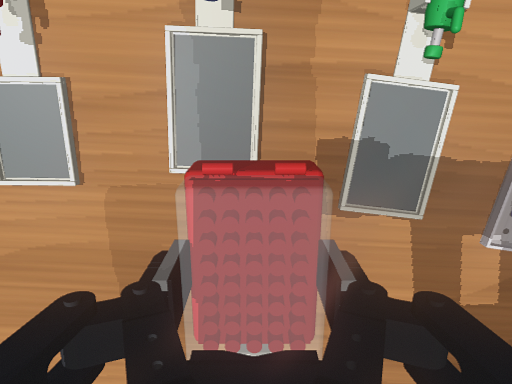

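The view shows red square in the jaws, with holders red (33,131), blue (213,97) and green (400,145). I'll check the offset of the held box to the tool.

Request:
servo_tool:
  commands:
    - [[5,-39,0],0,50]
    - [[5,-39,0],0,50]
    - [[5,-39,0],0,50]
    - [[5,-39,0],0,50]
    - [[5,-39,0],0,50]
    - [[5,-39,0],0,50]
    - [[0,0,0],0,50]
    - [[0,0,0],0,50]

```text
time_s: 9.6
eef_pos: [0.4956, 0.3904, 0.2378]
eef_rot: [0.001, 1.0, 0.023, -0.0]
wrist_force: [-0.7, -0.5, -0.4]
opening: 0.647
grasp_force: 63.7
```

```bash
python3 -c "
from h import *
P=pts(load('w2'));z=P[...,2];rect(P,big((z>.238)&(z<.255)&(abs(P[...,1]-.156)<.06)),'lid');rect(P,big((z>.17)&(abs(P[...,1]-.156)<.028)),'red all')
plan(496,392.5,48,92.4)"
```

```text
lid: c=(481.4,157.0) 83.2x73.8 long-axis yaw -86.5 z med 246.7 p5/p95 [244.4 247.9] n=27109
red all: c=(495.6,156.0) 105.3x56.0 long-axis yaw 0.1 z med 246.9 p5/p95 [229.7 302. ] n=39919
at [495.6 390.4 237.8] yaw -87.32 turn 0.005 rad; shift x 0.5 y -2.1 z 189.8; q6 2.00 F [-0.7 -0.5 -0.4] open 0.647 grip 63.7 t 9.6
```

Request:
servo_tool:
  commands:
    - [[0.5,-2,30],0,50]
    - [[0,0,35],0,50]
    - [[0,0,35],0,50]
    - [[0,0,35],0,50]
    - [[0,0,30],0,50]
    - [[0,0,15],0,50]
    - [[0,0,10],0,50]
    - [[0,0,0],0,50]
    - [[0,0,0],0,50]

```text
time_s: 10.72
eef_pos: [0.4965, 0.3941, 0.0496]
eef_rot: [-0.0, 1.0, 0.024, 0.001]
wrist_force: [-0.4, -0.6, -0.9]
opening: 0.653
grasp_force: 63.7
```

```bash
python3 -c "
from h import *
plan(496,392.5,43.3,92.4)
c=snap('side','s3');crop('s3',180,260,400,384,'s3c',3.5)"
```

```text
at [496.5 394.1  49.6] yaw -87.26 turn 0.006 rad; shift x -0.6 y 1.6 z 6.3; q6 2.01 F [-0.4 -0.6 -0.9] open 0.653 grip 63.7 t 10.7
```

View pics/s3c.png

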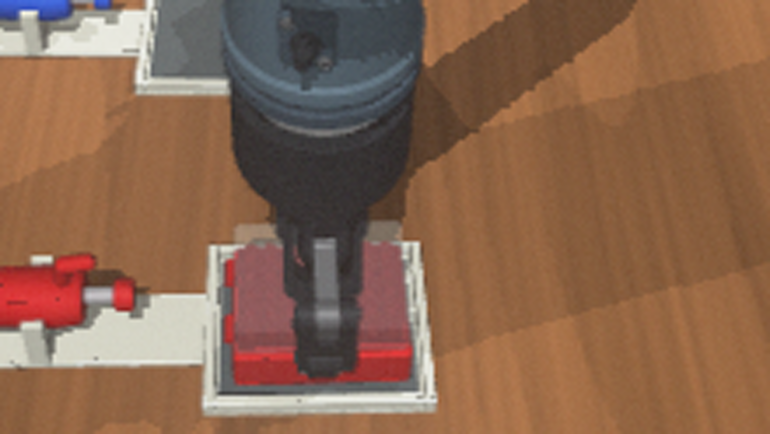

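Red hangs inside the rim at (320,310), about 6 mm up. I'll lower it to contact.

Request:
servo_tool:
  commands:
    - [[0,1,3],0,50]
    - [[0,0,2],0,50]
    - [[0,0,1],0,50]
    - [[0,0,0],0,50]
    - [[0,0,0],0,50]

```text
time_s: 11.4
eef_pos: [0.4958, 0.3929, 0.043]
eef_rot: [0.0, 1.0, 0.024, 0.0]
wrist_force: [-2.4, -2.3, 4.9]
opening: 0.65
grasp_force: 64.4
```

Request:
servo_tool:
  commands:
    - [[0,0,0.5],0,60]
    - [[0,0,0],0,66]
    - [[0,0,0],0,72]
    - [[0,0,0],0,76]
    - [[0,0,-10],0,76]
    - [[0,0,-25],0,76]
    - [[0,0,-40],0,85]
    - [[0,0,-40],0,85]
    - [[0,0,-40],0,85]
    - [[0,0,-40],0,85]
    - [[0,0,0],0,85]
    - [[0,0,0],0,85]

```text
time_s: 12.9
eef_pos: [0.4955, 0.3927, 0.2368]
eef_rot: [0.0, 1.0, 0.024, -0.0]
wrist_force: [-0.0, -0.4, -0.7]
opening: 0.997
grasp_force: 0.0
```

```bash
python3 -c "
from h import *
plan(580.3,-203,240,-4.2)
for v in ['side','wrist']:
    P=pts(snap(v,v+'4'));rect(P,big((P[...,2]>.045)&(P[...,2]<.06)&(abs(P[...,1]-.393)<.05)&(abs(P[...,0]-.497)<.06)),v+' red lid')"
```

```text
at [495.5 392.7 236.8] yaw -87.26 turn -1.450 rad; shift x -587.9 y 128.2 z -3.2; q6 2.01 F [-0.  -0.4 -0.7] open 0.997 grip 0.0 t 12.9
side red lid: c=(494.7,396.1) 81.7x57.2 long-axis yaw 3.0 z med 51.7 p5/p95 [49.  53.3] n=1616
wrist red lid: c=(497.2,393.6) 81.5x56.1 long-axis yaw 2.9 z med 52.2 p5/p95 [50.7 53.4] n=5205
```

Red is placed: its lid is at z 52 and 1.4 mm off centre. Next is yellow.

Request:
servo_tool:
  commands:
    - [[0,0,-5],-0.181,85]
    - [[0,0,-5],-0.181,85]
    - [[0,0,-5],-0.181,85]
    - [[0,0,0],-0.181,85]
    - [[0,0,0],-0.181,85]
    - [[0,0,0],-0.181,85]
    - [[0,0,0],-0.181,85]
    - [[0,0,0],-0.181,85]
    - [[0,0,0],0,85]

```text
time_s: 14.12
eef_pos: [0.4952, 0.3925, 0.2502]
eef_rot: [-0.0, 0.734, 0.679, -0.001]
wrist_force: [0.1, 0.1, 0.7]
opening: 0.993
grasp_force: 0.0
```

Request:
servo_tool:
  commands:
    - [[-42,9.2,0],0,85]
    - [[-42,9.2,0],0,85]
    - [[-42,9.2,0],0,85]
    - [[-42,9.2,0],0,85]
    - [[-42,9.2,0],0,85]
    - [[-42,9.2,0],0,85]
    - [[-42,9.2,0],0,85]
    - [[-42,9.2,0],0,85]
    - [[-42,9.2,0],0,85]
    - [[-42,9.2,0],0,85]
    - [[-42,9.2,0],0,85]
    - [[-42,9.2,0],0,85]
    - [[-42,9.2,0],0,85]
    - [[-42,9.2,0],0,85]
    - [[0,0,0],0,85]
    - [[0,0,0],0,85]

```text
time_s: 16.12
eef_pos: [0.5797, -0.2026, 0.251]
eef_rot: [-0.001, 0.734, 0.679, -0.0]
wrist_force: [-0.3, 0.1, -0.2]
opening: 1.0
grasp_force: 0.0
```

```bash
python3 -c "
from h import *
plan(580.3,-203,145,-4.2)
P=pts(snap('wrist','w5'));z=P[...,2];x=P[...,0];rect(P,big((z>.147)&(z<.16)&(x>.53)),'yellow');rect(P,big((z>.085)&(z<.095)&(x<.52)),'blue lid');rect(P,big((z>.085)&(z<.095)&(x>.52)),'green lid');mats('w5')"
```

```text
at [ 579.7 -202.6  251. ] yaw -4.45 turn -0.004 rad; shift x -0.3 y 0.6 z 106.0; q6 -0.45 F [-0.3  0.1 -0.2] open 1.000 grip 0.0 t 16.1
yellow: c=(583.0,-204.6) 81.4x56.2 long-axis yaw 85.8 z med 153.4 p5/p95 [152.  154.5] n=9200
blue lid: c=(461.4,-189.4) 113.4x64.4 long-axis yaw 86.4 z med 91.1 p5/p95 [89.6 92.3] n=9784
green lid: c=(588.5,-158.2) 64.3x19.9 long-axis yaw -7.3 z med 91.2 p5/p95 [89.2 92.5] n=1528
mat pix [228. 145.] v162: c=(521.7,-198.3) 265.1x145.1 long-axis yaw -6.5 z med 3.4 p5/p95 [2.1 4.9] n=9718
mat pix [231. 310.] v84: c=(545.0,-390.5) 129.8x83.6 long-axis yaw -4.1 z med 5.1 p5/p95 [ 3.8 10.7] n=4886
```

Request:
servo_tool:
  commands:
    - [[-1,1.8,30],0,85]
    - [[0,0,30],0,85]
    - [[0,0,25],0,85]
    - [[0,0,15],0,85]
    - [[0,0,11],0,85]
    - [[0,0,0],0,85]
    - [[0,0,0],0,50]
    - [[0,0,0],0,50]
    - [[0,0,0],0,50]
    - [[0,0,0],0,50]
    - [[0,0,0],0,50]
    - [[0,0,0],0,50]

```text
time_s: 17.68
eef_pos: [0.5827, -0.2049, 0.1425]
eef_rot: [0.001, 0.733, 0.68, 0.0]
wrist_force: [-1.5, -0.1, 6.0]
opening: 0.65
grasp_force: 63.8
```

Request:
servo_tool:
  commands:
    - [[0,0,-5],0,50]
    - [[0,0,-10],0,50]
    - [[0,0,-20],0,50]
    - [[0,0,-30],0,50]
    - [[0,0,-30],0,50]
    - [[0,0,-5],0,50]
    - [[0,0,0],0,50]
    - [[0,0,0],0,50]

```text
time_s: 18.68
eef_pos: [0.5811, -0.2039, 0.2392]
eef_rot: [-0.001, 0.733, 0.68, -0.0]
wrist_force: [-0.4, -0.8, -0.7]
opening: 0.651
grasp_force: 63.7
```

```bash
python3 -c "
from h import *
plan(532,-392,180,-94)
P=pts(snap('wrist','w6'));z=P[...,2];x=P[...,0];rect(P,big((z>.24)&(z<.27)&(abs(x-.58)<.026)),'held lid (y extent)')
P=pts(snap('top','t6'));z=P[...,2]
rect(P,big((z>.084)&(z<.097)&(abs(P[...,0]-.58)<.06)&(abs(P[...,1]+.2)<.08)),'green lid')"
```

```text
at [ 581.1 -203.9  239.2] yaw -4.30 turn 1.566 rad; shift x -35.9 y 191.0 z 59.2; q6 -0.45 F [-0.4 -0.8 -0.7] open 0.651 grip 63.7 t 18.7
held lid (y extent): c=(580.0,-198.0) 73.1x52.0 long-axis yaw 90.0 z med 250.1 p5/p95 [248.5 251.2] n=23686
green lid few 0
```

Request:
servo_tool:
  commands:
    - [[0,0,0],0.174,50]
    - [[0,0,0],0.174,50]
    - [[0,0,0],0.174,50]
    - [[0,0,0],0.174,50]
    - [[0,0,0],0.174,50]
    - [[0,0,0],0.174,50]
    - [[0,0,0],0.174,50]
    - [[0,0,0],0.174,50]
    - [[0,0,0],0.174,50]
    - [[-20,15,0],0,50]
    - [[-15,0,0],0,50]
    - [[0,0,0],0,50]
    - [[0,0,0],0,50]

```text
time_s: 20.4
eef_pos: [0.5462, -0.2168, 0.2405]
eef_rot: [-0.0, 0.999, -0.035, 0.0]
wrist_force: [-0.5, -0.5, -1.6]
opening: 0.653
grasp_force: 63.7
```

```bash
python3 -c "
from h import *
plan(531,-392,65,-94)
snap('wrist','w7');mats('w7');snap('top','t7');mats('t7')"
```

```text
at [ 546.2 -216.8  240.5] yaw -94.02 turn -0.000 rad; shift x -3.0 y 175.9 z 175.5; q6 1.06 F [-0.5 -0.5 -1.6] open 0.653 grip 63.7 t 20.4
mat pix [40. 64.] v138: c=(652.7,-11.0) 132.0x20.6 long-axis yaw -5.0 z med 4.3 p5/p95 [3.  5.7] n=2000
mat pix [242.  78.] v171: c=(632.6,-210.2) 146.9x42.8 long-axis yaw 83.1 z med 3.4 p5/p95 [2.1 4.8] n=5366
mat pix [419. 165.] v83: c=(533.8,-390.3) 106.7x84.0 long-axis yaw -3.8 z med 5.0 p5/p95 [ 3.6 10.4] n=7055
mat pix [ 52. 217.] v116: c=(498.2,11.8) 131.4x81.9 long-axis yaw -4.5 z med 4.4 p5/p95 [3.2 5.9] n=7514
mat pix [397. 201.] v85: c=(529.4,-394.1) 104.5x70.0 long-axis yaw -6.2 z med 4.9 p5/p95 [-0.2 10. ] n=625
mat pix [183. 209.] v123: c=(535.0,202.1) 127.6x77.3 long-axis yaw 0.7 z med 5.0 p5/p95 [0.4 9.5] n=1147
mat pix [252. 218.] v120: c=(498.3,11.9) 127.1x75.6 long-axis yaw -3.6 z med 4.8 p5/p95 [0.1 9.4] n=1160
```

View pics/w7.png

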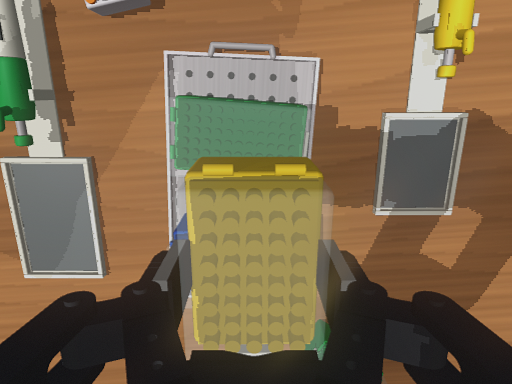

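Yellow holder's outer rim centres at pixel (420,164), which is (533.5,-390.7). Green box is in the open at (245,130).

Request:
servo_tool:
  commands:
    - [[0,30,0],0,50]
    - [[0,35,0],0,50]
    - [[-2,35,0],0,50]
    - [[0,35,0],0,50]
    - [[0,30,0],0,50]
    - [[0,10,0],0,50]
    - [[0,0,20],0,50]
    - [[0,0,35],0,50]
    - [[0,0,35],0,50]
    - [[0,0,35],0,50]
    - [[0,0,25],0,50]
    - [[0,0,15],0,50]
    - [[0,0,9],0,50]
    - [[0,0,0],0,50]
    - [[0,0,0],0,50]

```text
time_s: 22.38
eef_pos: [0.5322, -0.3918, 0.068]
eef_rot: [0.001, 0.999, -0.035, 0.001]
wrist_force: [-1.0, -0.4, -0.9]
opening: 0.648
grasp_force: 63.7
```

```bash
python3 -c "
from h import *
plan(532,-391,55.3,-94)
for v in ['side','top']:
    P=pts(snap(v,v+'8'));z=P[...,2];rect(P,big((z>.055)&(z<.085)&(abs(P[...,0]-.533)<.07)&(abs(P[...,1]+.39)<.06)),v)
c=load('side8');print([ (c['fx']*q[0]/q[2]+c['cx'],c['fy']*q[1]/q[2]+c['cy']) for q in [c['R']@np.array([.533,-.39,.02])+c['t']]])"
```

```text
at [ 532.2 -391.8   68. ] yaw -94.02 turn -0.000 rad; shift x -0.3 y -0.8 z 12.7; q6 0.83 F [-1.  -0.4 -0.9] open 0.648 grip 63.7 t 22.4
side: c=(530.7,-380.3) 86.8x72.4 long-axis yaw -1.8 z med 74.9 p5/p95 [58. 79.] n=283
top few 0
[(np.float64(260.5738672591037), np.float64(132.75418228461095))]
```

Request:
servo_tool:
  commands:
    - [[0,-0.8,6],0,50]
    - [[0,0,3],0,50]
    - [[0,0,2],0,50]
    - [[0,0,1],0,50]
    - [[0,0,0],0,50]
    - [[0,0,0],0,50]

```text
time_s: 23.22
eef_pos: [0.5317, -0.3904, 0.0556]
eef_rot: [-0.0, 0.999, -0.035, -0.0]
wrist_force: [-1.5, 3.8, 5.5]
opening: 0.648
grasp_force: 64.0
```

Contact came at the expected height, so I'll release.

Request:
servo_tool:
  commands:
    - [[0,0,0.5],0,60]
    - [[0,0,0],0,66]
    - [[0,0,0],0,72]
    - [[0,0,0],0,76]
    - [[0,0,-10],0,76]
    - [[0,0,-25],0,76]
    - [[0,0,-40],0,85]
    - [[0,0,-40],0,85]
    - [[0,0,-40],0,85]
    - [[0,0,-40],0,85]
    - [[0,0,0],0,85]
    - [[0,0,0],0,85]

```text
time_s: 24.72
eef_pos: [0.5315, -0.3903, 0.2493]
eef_rot: [-0.0, 0.999, -0.035, -0.0]
wrist_force: [-0.8, -0.1, -0.3]
opening: 0.991
grasp_force: 0.0
```

```bash
python3 -c "
from h import *
P=pts(snap('wrist','w9'));x,y,z=[P[...,i] for i in range(3)];rect(P,big((z>.06)&(z<.072)&(abs(y+.391)<.06)),'yellow');rect(P,big((z>.084)&(z<.097)&(x>.52)&(y>-.3)),'green lid')
P=pts(snap('top','t9'));x,y,z=[P[...,i] for i in range(3)];b=(z>.084)&(z<.097)&(y>-.28)&(y<-.1);rect(P,big(b&(x>.52)),'green');rect(P,big(b&(x<.52)),'blue')
P=pts(snap('side','s9'));x,y,z=[P[...,i] for i in range(3)];b=(z>.084)&(z<.097)&(y>-.28)&(y<-.1);rect(P,big(b&(x>.52)),'green');rect(P,big(b&(x<.52)),'blue')
plan(585,-190,237,-6)"
```

```text
yellow: c=(532.8,-389.7) 80.7x56.1 long-axis yaw -4.1 z med 66.2 p5/p95 [64.8 67.4] n=5155
green lid: c=(579.3,-221.3) 83.3x64.1 long-axis yaw 81.4 z med 91.1 p5/p95 [89.3 92.3] n=7616
green: c=(578.7,-204.7) 114.7x65.3 long-axis yaw 80.5 z med 91.1 p5/p95 [86.8 95.3] n=980
blue: c=(458.5,-189.1) 114.7x64.6 long-axis yaw 86.7 z med 91.0 p5/p95 [87.1 95.1] n=974
green: c=(579.4,-201.8) 116.6x63.3 long-axis yaw 81.8 z med 89.9 p5/p95 [86.7 91.4] n=452
blue: c=(459.3,-187.0) 118.0x63.4 long-axis yaw 86.3 z med 89.7 p5/p95 [87.  91.4] n=475
at [ 531.1 -389.9  247.6] yaw -94.03 turn -1.536 rad; shift x 204.4 y 32.7 z 10.6; q6 0.83 F [-0.2 -0.2 -0.4] open 0.994 grip 0.0 t 24.9
```

Request:
servo_tool:
  commands:
    - [[0,0,0],-0.165,85]
    - [[0,0,0],-0.165,85]
    - [[0,0,0],-0.165,85]
    - [[0,0,0],-0.165,85]
    - [[0,0,0],-0.165,85]
    - [[0,0,0],-0.165,85]
    - [[0,0,0],-0.165,85]
    - [[0,0,0],-0.165,85]
    - [[0,0,0],-0.164,85]
    - [[0,0,0],0,85]

```text
time_s: 26.12
eef_pos: [0.5313, -0.3901, 0.248]
eef_rot: [-0.001, 0.761, 0.649, -0.0]
wrist_force: [0.1, 0.4, -0.6]
opening: 0.992
grasp_force: 0.0
```

```bash
python3 -c "
from h import *
plan(579.5,-203.5,247,-9)"
```

```text
at [ 531.3 -390.1  248. ] yaw -9.08 turn -0.001 rad; shift x 191.9 y 18.4 z 1.0; q6 -0.65 F [ 0.1  0.4 -0.6] open 0.992 grip 0.0 t 26.1
```

Request:
servo_tool:
  commands:
    - [[32,3,0],0,85]
    - [[32,3,0],0,85]
    - [[32,3,0],0,85]
    - [[32,3,0],0,85]
    - [[32,3,0],0,85]
    - [[32,3,0],0,85]
    - [[0,0,0],0,85]
    - [[0,0,0],0,85]

```text
time_s: 27.12
eef_pos: [0.5793, -0.204, 0.249]
eef_rot: [-0.0, 0.761, 0.649, -0.0]
wrist_force: [0.9, 0.5, 0.4]
opening: 0.997
grasp_force: 0.0
```

```bash
python3 -c "
from h import *
plan(579.5,-203.5,73,-9)
P=pts(snap('wrist','w10'));x,y,z=[P[...,i] for i in range(3)];b=(z>.084)&(z<.097)&(y>-.3)&(y<-.1);rect(P,big(b&(x>.52)),'green');rect(P,big(b&(x<.52)),'blue')"
```

```text
at [ 579.3 -204.   249. ] yaw -9.09 turn -0.002 rad; shift x 0.5 y 0.1 z 176.0; q6 -0.37 F [0.9 0.5 0.4] open 0.997 grip 0.0 t 27.1
green: c=(581.7,-205.2) 113.9x64.2 long-axis yaw 81.5 z med 91.4 p5/p95 [90.  92.5] n=9625
blue: c=(461.4,-189.5) 113.8x64.6 long-axis yaw 86.8 z med 91.1 p5/p95 [89.5 92.3] n=9749
```

Request:
servo_tool:
  commands:
    - [[-0.3,1.2,30],-0.01,85]
    - [[0,0,35],0,85]
    - [[0,0,35],0,85]
    - [[0,0,30],0,85]
    - [[0,0,25],0,85]
    - [[0,0,13],0,85]
    - [[0,0,8],0,85]
    - [[0,0,0],0,85]
    - [[0,0,0],0,55]
    - [[0,0,0],0,55]
    - [[0,0,0],0,55]
    - [[0,0,0],0,55]
    - [[0,0,0],0,55]
    - [[0,0,0],0,55]

```text
time_s: 28.92
eef_pos: [0.5813, -0.2046, 0.0748]
eef_rot: [0.001, 0.757, 0.653, 0.0]
wrist_force: [-2.6, 0.6, 5.2]
opening: 0.743
grasp_force: 76.9
```

Request:
servo_tool:
  commands:
    - [[0,0,-5],0,55]
    - [[0,0,-10],0,55]
    - [[0,0,-20],0,55]
    - [[0,0,-30],0,55]
    - [[0,0,-30],0,55]
    - [[0,0,-35],0,55]
    - [[0,0,-20],0,55]
    - [[0,0,0],0,55]
    - [[0,0,0],0,55]

```text
time_s: 30.05
eef_pos: [0.5799, -0.2037, 0.2219]
eef_rot: [-0.001, 0.757, 0.653, -0.0]
wrist_force: [-0.3, 0.1, -1.9]
opening: 0.737
grasp_force: 75.9
```

```bash
python3 -c "
from h import *
plan(498,12,220,-94.2)
P=pts(snap('wrist','w11'));x,y,z=[P[...,i] for i in range(3)];rect(P,big((z>.21)&(z<.27)&(abs(x-.58)<.026)),'held lid (y extent)')"
```

```text
at [ 579.9 -203.7  221.9] yaw -8.42 turn 1.497 rad; shift x -97.5 y -209.1 z 1.9; q6 -0.38 F [-0.3  0.1 -1.9] open 0.737 grip 75.9 t 30.1
held lid (y extent): c=(580.0,-188.2) 88.7x52.0 long-axis yaw 90.0 z med 238.5 p5/p95 [236.6 239.4] n=32612
```

Request:
servo_tool:
  commands:
    - [[0,0,0],0.1663,55]
    - [[0,0,0],0.1663,55]
    - [[0,0,0],0.1663,55]
    - [[0,0,0],0.1663,55]
    - [[0,0,0],0.1663,55]
    - [[0,0,0],0.1663,55]
    - [[0,0,0],0.1663,55]
    - [[0,0,0],0.1663,55]
    - [[0,0,0],0.1663,55]
    - [[-12.2,-26.1,0],0,55]
    - [[-12.2,-26.1,0],0,55]
    - [[-12.2,-26.1,0],0,55]
    - [[-12.2,-26.1,0],0,55]
    - [[-12.2,-26.1,0],0,55]
    - [[-12.2,-26.1,0],0,55]
    - [[-12.2,-26.1,0],0,55]
    - [[-12.2,-26.1,0],0,55]
    - [[0,0,0],0,55]
    - [[0,0,0],0,55]

```text
time_s: 32.48
eef_pos: [0.4983, 0.011, 0.2225]
eef_rot: [0.0, 0.999, -0.036, -0.001]
wrist_force: [-0.3, -0.5, -2.6]
opening: 0.742
grasp_force: 76.2
```

```bash
python3 -c "
from h import *
plan(498,11.8,85,-94.2)"
```

```text
at [498.3  11.  222.5] yaw -94.16 turn 0.001 rad; shift x -0.3 y -0.8 z 137.5; q6 1.43 F [-0.3 -0.5 -2.6] open 0.742 grip 76.2 t 32.5
```

Request:
servo_tool:
  commands:
    - [[-0.3,-0.8,25],0,55]
    - [[0,0,35],0,55]
    - [[0,0,35],0,55]
    - [[0,0,25],0,55]
    - [[0,0,14],0,55]
    - [[0,0,5],0,55]
    - [[0,0,0],0,55]
    - [[0,0,0],0,55]

```text
time_s: 33.48
eef_pos: [0.4991, 0.0118, 0.0853]
eef_rot: [0.0, 0.999, -0.036, 0.001]
wrist_force: [-0.4, 0.6, -1.9]
opening: 0.738
grasp_force: 76.1
```

```bash
python3 -c "
from h import *
plan(498,11.8,75.7,-94.2)
c=snap('side','s12');crop('s12',180,120,380,270,'s12c',4)"
```

```text
at [499.1  11.8  85.3] yaw -94.18 turn 0.000 rad; shift x -1.1 y 0.1 z 9.6; q6 1.43 F [-0.4  0.6 -1.9] open 0.738 grip 76.1 t 33.5
```

View pics/s12c.png

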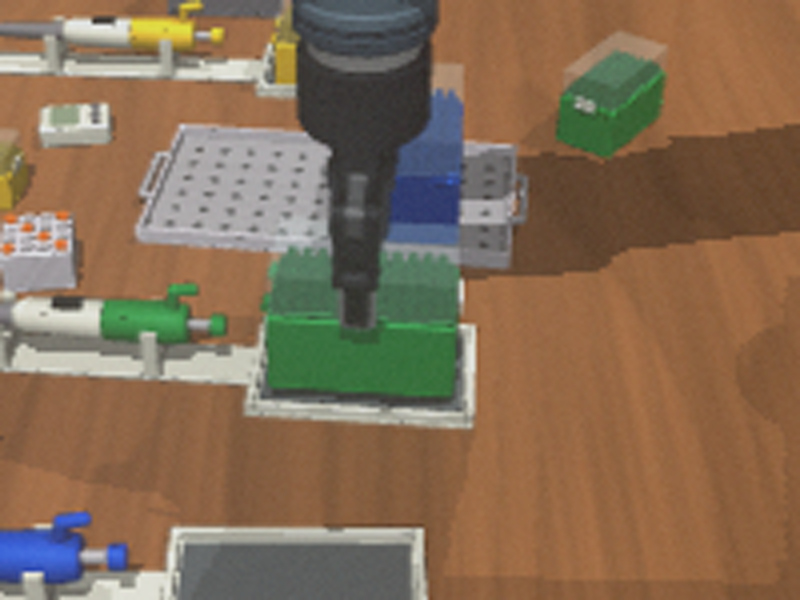

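Green hangs centred over its holder at (362,355), about 9 mm up. I'll lower it.

Request:
servo_tool:
  commands:
    - [[0,0,4],0,55]
    - [[0,0,3],0,55]
    - [[0,0,2],0,55]
    - [[0,0,1],0,55]
    - [[0,0,0],0,55]
    - [[0,0,0],0,55]

```text
time_s: 34.28
eef_pos: [0.4982, 0.0121, 0.0758]
eef_rot: [0.0, 0.999, -0.036, -0.0]
wrist_force: [-8.4, 0.8, 16.6]
opening: 0.744
grasp_force: 78.7
```

Request:
servo_tool:
  commands:
    - [[0,0,-0.5],0,64]
    - [[0,0,0],0,70]
    - [[0,0,0],0,78]
    - [[0,0,0],0,82]
    - [[0,0,-10],0,82]
    - [[0,0,-25],0,82]
    - [[0,0,-40],0,85]
    - [[0,0,-40],0,85]
    - [[0,0,-40],0,85]
    - [[0,0,-20],0,85]
    - [[0,0,0],0,85]
    - [[0,0,0],0,85]

```text
time_s: 35.78
eef_pos: [0.4977, 0.0122, 0.2489]
eef_rot: [-0.0, 0.999, -0.036, -0.001]
wrist_force: [-0.2, 0.1, -1.5]
opening: 0.999
grasp_force: 0.0
```

```bash
python3 -c "
from h import *
P=pts(snap('wrist','w13'));x,y,z=[P[...,i] for i in range(3)];rect(P,big((z>.086)&(z<.099)&(abs(y-.012)<.06)),'green')
plan(460.5,-189.2,250,-3.4)"
```

```text
green: c=(498.7,12.9) 113.2x64.1 long-axis yaw -4.2 z med 92.2 p5/p95 [90.9 93.4] n=9714
at [497.5  12.2 248.5] yaw -94.18 turn 1.557 rad; shift x 203.2 y 25.0 z -1.5; q6 1.43 F [-0.  -1.4  0.6] open 0.997 grip 0.0 t 35.8
```

Green is placed. Now blue.

Request:
servo_tool:
  commands:
    - [[0,0,0],-0.176,85]
    - [[0,0,0],-0.176,85]
    - [[0,0,0],-0.176,85]
    - [[0,0,0],-0.176,85]
    - [[0,0,0],-0.176,85]
    - [[0,0,0],-0.176,85]
    - [[0,0,0],-0.176,85]
    - [[0,0,0],-0.176,85]
    - [[0,0,0],-0.177,85]
    - [[-34,-4.1,0],0,85]
    - [[-34,-4.1,0],0,85]
    - [[-34,-4.1,0],0,85]
    - [[-34,-4.1,0],0,85]
    - [[-34,-4.1,0],0,85]
    - [[-34,-4.1,0],0,85]
    - [[0,0,0],0,85]
    - [[0,0,0],0,85]

```text
time_s: 37.95
eef_pos: [0.4613, -0.1896, 0.2487]
eef_rot: [-0.001, 0.728, 0.686, -0.0]
wrist_force: [-0.1, 0.6, 0.6]
opening: 0.996
grasp_force: 0.0
```

```bash
python3 -c "
from h import *
plan(460.5,-189.2,73,-3.4)
P=pts(snap('wrist','w14'));x,y,z=[P[...,i] for i in range(3)];b=(z>.084)&(z<.097)&(y>-.3)&(y<-.1);rect(P,big(b&(x<.53)),'blue')"
```

```text
at [ 461.3 -189.6  248.7] yaw -3.39 turn 0.000 rad; shift x 0.3 y -0.8 z 175.7; q6 -0.57 F [-0.1  0.6  0.6] open 0.996 grip 0.0 t 38.0
blue: c=(461.0,-189.1) 113.1x64.1 long-axis yaw 86.4 z med 91.4 p5/p95 [90.  92.5] n=9649
```

Request:
servo_tool:
  commands:
    - [[0,-0.5,30],0,85]
    - [[0,0,35],0,85]
    - [[0,0,35],0,85]
    - [[0,0,30],0,85]
    - [[0,0,25],0,85]
    - [[0,0,13],0,85]
    - [[0,0,8],0,85]
    - [[0,0,0],0,85]
    - [[0,0,0],0,55]
    - [[0,0,0],0,55]
    - [[0,0,0],0,55]
    - [[0,0,0],0,55]
    - [[0,0,0],0,55]
    - [[0,0,0],0,55]

```text
time_s: 39.75
eef_pos: [0.4617, -0.1907, 0.075]
eef_rot: [0.001, 0.728, 0.686, 0.0]
wrist_force: [-1.3, 0.5, 5.0]
opening: 0.742
grasp_force: 75.0
```

Request:
servo_tool:
  commands:
    - [[0,0,-5],0,55]
    - [[0,0,-10],0,55]
    - [[0,0,-20],0,55]
    - [[0,0,-30],0,55]
    - [[0,0,-30],0,55]
    - [[0,0,-35],0,55]
    - [[0,0,-20],0,55]
    - [[0,0,0],0,55]
    - [[0,0,0],0,55]

```text
time_s: 40.88
eef_pos: [0.4607, -0.1898, 0.223]
eef_rot: [-0.001, 0.728, 0.686, -0.0]
wrist_force: [-0.3, -0.2, -2.6]
opening: 0.74
grasp_force: 74.1
```

```bash
python3 -c "
from h import *
plan(534.5,201.8,220,-89.3)
P=pts(snap('wrist','w15'));x,y,z=[P[...,i] for i in range(3)];rect(P,big((z>.21)&(z<.27)&(abs(x-.46)<.026)),'held lid (y extent)')"
```

```text
at [ 460.7 -189.8  223. ] yaw -3.37 turn 1.500 rad; shift x 78.6 y -390.6 z 3.0; q6 -0.57 F [-0.3 -0.2 -2.6] open 0.740 grip 74.1 t 40.9
held lid (y extent): c=(460.0,-172.1) 86.1x52.0 long-axis yaw 90.0 z med 239.4 p5/p95 [237.7 240.3] n=33763
```

Request:
servo_tool:
  commands:
    - [[0,0,0],0.1667,55]
    - [[0,0,0],0.1667,55]
    - [[0,0,0],0.1667,55]
    - [[0,0,0],0.1667,55]
    - [[0,0,0],0.1667,55]
    - [[0,0,0],0.1667,55]
    - [[0,0,0],0.1667,55]
    - [[0,0,0],0.1667,55]
    - [[0,0,0],0.1667,55]
    - [[0,0,0],0,55]

```text
time_s: 42.18
eef_pos: [0.4606, -0.1897, 0.2225]
eef_rot: [-0.001, 1.0, 0.007, -0.001]
wrist_force: [-0.5, 0.0, -1.2]
opening: 0.74
grasp_force: 73.9
```

Request:
servo_tool:
  commands:
    - [[7,-35.5,0],0,55]
    - [[7,-35.5,0],0,55]
    - [[7,-35.5,0],0,55]
    - [[7,-35.5,0],0,55]
    - [[7,-35.5,0],0,55]
    - [[7,-35.5,0],0,55]
    - [[7,-35.5,0],0,55]
    - [[7,-35.5,0],0,55]
    - [[7,-35.5,0],0,55]
    - [[7,-35.5,0],0,55]
    - [[7,-35.5,0],0,55]
    - [[0,0,0],0,55]
    - [[0,0,0],0,55]

```text
time_s: 43.8
eef_pos: [0.5331, 0.2009, 0.223]
eef_rot: [0.0, 1.0, 0.007, -0.001]
wrist_force: [-0.6, -0.2, -2.3]
opening: 0.738
grasp_force: 74.6
```

```bash
python3 -c "
from h import *
plan(533.4,201.8,85,-89.3)"
```

```text
at [533.1 200.9 223. ] yaw -89.19 turn 0.002 rad; shift x 0.3 y -0.9 z 138.0; q6 1.71 F [-0.6 -0.2 -2.3] open 0.738 grip 74.6 t 43.8
```

Request:
servo_tool:
  commands:
    - [[0.3,-0.9,25],0,55]
    - [[0,0,35],0,55]
    - [[0,0,35],0,55]
    - [[0,0,25],0,55]
    - [[0,0,14],0,55]
    - [[0,0,5],0,55]
    - [[0,0,0],0,55]
    - [[0,0,0],0,55]

```text
time_s: 44.8
eef_pos: [0.5348, 0.2022, 0.086]
eef_rot: [-0.0, 1.0, 0.006, 0.001]
wrist_force: [0.1, 0.5, -2.1]
opening: 0.74
grasp_force: 74.6
```

```bash
python3 -c "
from h import *
plan(533.4,201.8,75.8,-89.3)
c=snap('side','s16');crop('s16',170,190,370,330,'s16c',4)"
```

```text
at [534.8 202.2  86. ] yaw -89.32 turn -0.000 rad; shift x -1.4 y 0.4 z 10.2; q6 1.71 F [ 0.1  0.5 -2.1] open 0.740 grip 74.6 t 44.8
```

View pics/s16c.png

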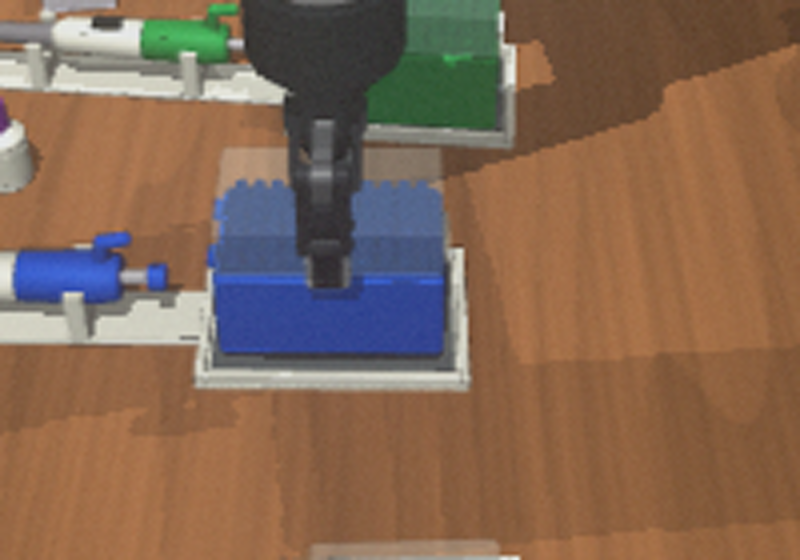

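Blue hangs centred at (329,315). I'll lower it and release.

Request:
servo_tool:
  commands:
    - [[-0.5,0,4],0,55]
    - [[0,0,3],0,55]
    - [[0,0,2],0,55]
    - [[0,0,1],0,55]
    - [[0,0,0],0,55]
    - [[0,0,0],0,55]

```text
time_s: 45.6
eef_pos: [0.5333, 0.2022, 0.076]
eef_rot: [0.0, 1.0, 0.006, -0.0]
wrist_force: [-6.4, -1.6, 10.7]
opening: 0.743
grasp_force: 76.3
```

Request:
servo_tool:
  commands:
    - [[0,0,0],0,64]
    - [[0,0,0],0,70]
    - [[0,0,0],0,78]
    - [[0,0,0],0,82]
    - [[0,0,-10],0,82]
    - [[0,0,-25],0,82]
    - [[0,0,-40],0,85]
    - [[0,0,-40],0,85]
    - [[0,0,-40],0,85]
    - [[0,0,-20],0,85]
    - [[0,0,0],0,85]
    - [[0,0,0],0,85]

```text
time_s: 47.1
eef_pos: [0.5328, 0.2021, 0.2489]
eef_rot: [0.0, 1.0, 0.006, -0.001]
wrist_force: [-0.3, 0.1, 0.2]
opening: 0.994
grasp_force: 0.0
```

```bash
python3 -c "
from h import *
P=pts(snap('wrist','w17'));x,y,z=[P[...,i] for i in range(3)];rect(P,big((z>.086)&(z<.099)&(abs(y-.202)<.06)),'blue');rect(P,big((z>.046)&(z<.058)&(abs(y-.393)<.06)),'red')
snap('side','s17')"
```

```text
blue: c=(535.5,202.8) 112.8x64.1 long-axis yaw 0.6 z med 92.2 p5/p95 [90.9 93.4] n=9731
red: c=(497.0,393.1) 81.8x57.0 long-axis yaw 3.2 z med 51.9 p5/p95 [49.7 53.2] n=4581
```

View pics/s17.png

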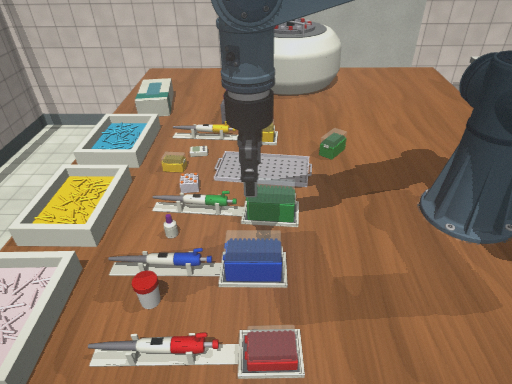

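All four boxes sit in their holders: red (271,350), blue (253,260), green (270,203) and yellow (268,135). The cup at (147,290) and the dropper at (170,226) are untouched, and the arm is clear of everything.

```bash
python3 -c "
from h import *
print(ctrl.hand_in())"
```

```text
the job is handed in; nothing more can be done
None
```

All four boxes stand flat in the holders of their own colours, each measuring within about 2 mm of centre; the cup and dropper look untouched, and the job is handed in at about 47 s, with no verdict returned.

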